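# Rack the shaker and snap its cap on

### The arm

A 6-joint arm with a two-finger parallel gripper is mounted at the origin on the work surface. World frame = base frame: x ahead of the robot, y to its left, z up, the work surface at z = 0. Lengths are in m, angles in rad, forces in N, time in s.
With the tool pointing down it reaches from about 0.425 to 0.95 m from the base axis. Payload 3.5 kg.
Tool frame: the origin (TCP) lies between the finger pads, 19 mm behind the fingertips; this is the grasp point; z points along the fingers, y is the line along which they close (so a half turn about z gives the same grasp; the last joint's range is limited). The gripper opens to 85 mm and grips with 20 to 120 N. Pads are 22 mm wide; open, the fingers measure 114 mm over their backs; the gripper's body (76 mm by 85 mm) begins 54 mm behind the grasp point. The pads swing forward as they close: fully open they stand 13 mm farther back than shut.
Start: joints at [-1.376, 0.286, 1.577, -0, 1.279, -0.15], TCP at [0.228, -0.635, 0.25] pointing down, gripper open.
Joint ranges: [-2.77, 2.77], [-0.9, 2.22], [0.21, 2.48], [-1.53, 4.67], [0.24, 2.81], [-2.84, 2.84]. Speed limits (rad/s): [2.79, 2.79, 3.14, 3.14, 3.14, 3.14].

### API

Orientations are given as a unit quaternion [x, y, z, w].
In Python, from plant import ctrl gives the robot as it stands. The module is installed in compiled form; this text tells all that it offers.
- The arm moves only by the tool send_rows, never from a script. Its argument "rows" is text: rows parted by semicolons, each of 7 numbers parted by spaces: the turn, a rotation vector about the tool's x, y, z in degrees, then the shift along the tool's x, y, z in mm, then the opening, from -1 (shut) to 1 (fully open). A call has 1 to 8 rows; each row is the pose to reach, as a shift and turn from the pose commanded when the call began, along the tool's axes at that moment; what a row does not reach only later rows make up. A row lasts 1/8 s, in which the tool goes at most 62.5 mm and 10.7 degrees, less where a joint would pass 70% of its speed; a pose out of reach is approached as far as the arm can. A call with a gripper value outside its range is refused whole. The fingers move at their own pace and stop on an object; "grip_force" is the grip in N (left out, the last holds). Time passes only in rows, so rows that repeat a pose let the fingers close. It gives the time, the measured TCP pose, the force, the opening and the grip force at its end, in the units of the state.
- ctrl.get_state(): the state, without advancing time (a new reading comes with each control period).
- ctrl.read_camera(name): name is "scene" or "top" or "wrist"; returns a dict with "color" (384x512x3 uint8, red, green, blue), "fx", "fy", "cx", "cy" (pixels), "extrinsics" (4x4, takes a point from world to camera coordinates). Camera axes: x right, y down, z forward; pixel columns grow to the right and rows downward; lengths in m; the calibration is good to about 2 mm. A picture is of the moment at which its call begins. There is no depth.
- ctrl.sign_off(): hands the job in; it is judged then, once.
Trained networks look in a picture, given as the dict that the camera call returned (one of the last four; its "shot" number tells which), for a name from the list of things; names that differ only in an ending like _2 or _b are one class to them, and where a whole thing is asked for, a point or a joint stands for the part that bears it (a point fixed in the world has none). Each returns a list of dicts, best first, with "p" (0 to 1); they miss things now and then, are a little off and sometimes report something else, mostly with a low value. They report only what shows in the picture. A call takes as long as a camera call. They do not tell look-alikes from the thing itself.
- ctrl.look_for(picture, target): "position" ([x, y, z] in m, in the coordinates of the camera as it stood for that picture, good to about 4 mm: the middle of the surface that is visible of it).
The state is a dict: "time": time; "qpos": joint angles; "dq": joint speeds; "joint_efforts": joint torques, N m; "eef_pos": TCP position; "tcp_rot": TCP orientation; "contact_force": force on the tool from outside, world axes, zero at the start; "wrist_torque": the same for the moment, N m; "opening": opening from 0.0 (shut) to 1.0 (fully open); "finger_force": force on a finger pad.
Only numpy, scipy, OpenCV 4.12 (cv2) and the standard library are available. Lean on these libraries where they do the work, as an engineer would, in place of code of your own. Each camera call takes 0.05 s, during which the arm holds its last target. There are 200 camera calls.

### The job

One square steel shaker stands on the counter without its cap: stand it upright in the empty pocket of the wooden rack, all the way down, so that the rack holds it. Then take its black cap and press it straight down onto the shaker's neck until it clicks and sits down on the shoulder, keep pressing firmly after the click, and finish like that, with the hand still pushing the cap down (do not let go). Leave the other shakers and everything else on the counter as they are.

Things in the scene. Friction and masses are not known exactly. Their poses are not given: they have to be found in the camera images.
- shaker: the open steel shaker, 0.17-0.34 kg: square body 52 x 52 mm, 80 mm high to a flat shoulder, lowest 6 mm tapering in to 41 mm; on the shoulder a round neck up to 101 mm: flat top 22 mm wide, round bead 37 mm wide 8 mm below the top, 26 mm wide under the bead. Origin: centre of the underside; z up, x, y square to the flats. Starts upright on the counter, left or right.
- shaker_top (a point): centre of the flat top of the open shaker's neck, 101 mm above its underside. With the TCP about 60 mm above the underside, a grip across two flats keeps the fingers above the rack and the gripper's body above the neck
- cap: the loose black cap, about 90 g: round, 50 mm wide, 27 mm high, bore 45 mm, top closed; starts open side down on the counter, across from the shaker. Origin: centre of its lower rim; z up. Eight sprung nubs inside, 6 mm above the rim on a 32 mm circle, snap over the neck's bead. Home, the rim rests on the shoulder: origin 80 mm above the shaker's underside.
- cap_top (a point): centre of the cap's top, 27 mm above its rim. Pressing it on: first touch with the rim about 13 mm above the shoulder, the force climbs to 9 to 18 N, drops to nothing (the click) with the rim 8 to 4 mm above the shoulder, stays low, and climbs again once the rim is on the shoulder
- rack: wooden rack block 86 x 250 x 40 mm, fixed, with a row of three square pockets 55 x 55 mm, 30 mm deep, centres 78 mm apart along its long (y) axis. Origin: centre of its underside; its yaw (0: row across, along world y) varies by up to 0.25 rad
- pocket: the empty pocket of the rack (any of the three): a thin round cork pad on its floor. Origin: centre of the pocket floor, 10 mm above the counter and 30 mm below the rack's top; axes parallel to the rack's and to the pocket's sides
- shaker2: a closed shaker with cap on (107 mm high, 52 mm square) standing in one of the rack's pockets; origin at the centre of its underside; leave it
- shaker3: the other closed shaker (as shaker2) in another of the rack's pockets; leave it
- cutter: steel pastry ring, 64 mm diameter, 35 mm high, open at both ends; leave it
- tongs: steel pastry tongs, 220 mm long, lying flat along their x axis; leave them
- scraper: bench scraper lying flat, steel blade 130 mm wide with a wooden handle; leave it
- tub: round glass jam jar, 68 mm diameter, 95 mm high, with a metal lid; leave it
- ticket: price-ticket stand, round base 56 mm, blank white card at the top, 115 mm high; leave it
- shaker_shoulder (a point): centre of the open shaker's flat shoulder, where the neck rises, 80 mm above its underside: the centre of the cap's rim comes here
Things that resemble listed ones, but are neither listed nor needed, are in the scene too. Leave any turquoise look-alike of the cap alone.

How it is judged:
By the outcome, as a careful person would: the job done as asked, in the order asked, and still so for the second after the job is handed in, while the arm keeps its last pose, push and grip.
It also fails if it takes over 67 s, if anything falls off the work surface, if the arm or the gripper's body presses on something with over 40 N, if the wrist force passes 120 N, or if a joint passes its speed limit or range.

## Working session

There is one attempt and no reset: what is moved stays moved. The work goes in short steps, Python scripts to look and compute and a tool call to move; the robot and the scene stay as the last step left them, time stands still between calls to the robot, and variables do not carry over. Pictures are saved under pics/ and viewed, at most 10 in all, crops included, and the job is handed in when it is done.

Besides the shell and the picture viewer there is one more tool, called in YAML: its name, and indented under it one key for each argument. send_rows: Moves the arm, as the interface text tells. Its arguments: {"type":"object","properties":{"rows":{"type":"string"},"grip_force":{"type":"number"}},"required":["rows"]}

```bash
mkdir -p pics; cat > h.py <<'E'
import numpy as np, cv2
from scipy.spatial.transform import Rotation as R
from plant import ctrl
def w(pic,p):
    E=np.array(pic["extrinsics"]); return (np.linalg.inv(E)@np.r_[p,1])[:3]
def px(pic,P):
    E=np.array(pic["extrinsics"]); c=(E@np.r_[P,1])[:3]; return np.array([pic["fx"]*c[0]/c[2]+pic["cx"],pic["fy"]*c[1]/c[2]+pic["cy"]])
def ray(pic,u,v,z):
    E=np.linalg.inv(np.array(pic["extrinsics"])); d=E[:3,:3]@np.array([(u-pic["cx"])/pic["fx"],(v-pic["cy"])/pic["fy"],1]); o=E[:3,3]
    return o+d*(z-o[2])/d[2]
def save(pic,name,crop=None,s=1):
    im=pic["color"][...,::-1]
    if crop: im=im[crop[1]:crop[3],crop[0]:crop[2]]
    cv2.imwrite("pics/"+name,cv2.resize(im,None,fx=s,fy=s,interpolation=cv2.INTER_CUBIC))
E
python3 - <<'E'
from h import *
np.set_printoptions(precision=3,suppress=True)
s=ctrl.get_state(); print(s)
P={n:ctrl.read_camera(n) for n in("top","scene")}
for n,p in P.items():
    save(p,n+"0.png",s=1.5); print(n,p["fx"],np.linalg.inv(p["extrinsics"]))
    for t in["shaker","shaker_top","cap","cap_top","rack","pocket","shaker2","cutter","tub","ticket"]:
        for r in ctrl.look_for(p,t)[:4]:
            q=w(p,r["position"]); print(n,t,round(r["p"],2),q,px(p,q))
E
```

```text
{'time': 0.0, 'qpos': array([-1.376,  0.287,  1.578, -0.   ,  1.279, -0.15 ]), 'dq': array([-0.   ,  0.001,  0.   , -0.002, -0.   ,  0.002]), 'joint_efforts': array([ -0.   , -40.598, -29.263,  -0.   ,   0.006,   0.   ]), 'eef_pos': array([ 0.228, -0.635,  0.249]), 'tcp_rot': array([ 0.985,  0.172, -0.   , -0.001]), 'contact_force': array([-0.783, -0.391, -0.64 ]), 'wrist_torque': array([-0.038, -0.006,  0.021]), 'finger_force': 0.0, 'opening': 0.9993375922570237}
top 397.7155525002896 [[-0.028 -0.974  0.226  0.364]
 [-1.     0.026 -0.012 -0.006]
 [ 0.005 -0.226 -0.974  1.143]
 [ 0.     0.     0.     1.   ]]
top shaker 0.92 [ 0.429 -0.224  0.08 ] [332.806 252.423]
top shaker 0.82 [ 0.616 -0.094  0.116] [281.874 181.813]
top shaker 0.72 [ 0.632 -0.024  0.12 ] [255.43  176.388]
top shaker_top 0.93 [ 0.424 -0.22   0.079] [331.566 254.545]
top cap 0.85 [0.416 0.265 0.027] [152.327 263.607]
top cap 0.69 [0.398 0.371 0.03 ] [112.9   271.477]
top cap 0.56 [0.418 0.171 0.026] [186.725 262.028]
top cap_top 0.81 [0.416 0.262 0.027] [153.524 263.671]
top cap_top 0.5 [0.413 0.174 0.03 ] [185.481
[... 1050 characters left out ...]
14 176.483]
scene cap_top 0.69 [0.424 0.268 0.024] [351.141 179.922]
scene cap_top 0.69 [0.409 0.369 0.024] [381.738 180.379]
scene cap_top 0.49 [0.432 0.176 0.023] [323.424 178.783]
scene cap_top 0.31 [ 0.453 -0.225  0.062] [206.273 161.468]
scene rack 0.63 [0.669 0.018 0.039] [265.9   225.567]
scene pocket 0.33 [0.421 0.269 0.028] [351.428 178.492]
scene shaker2 0.97 [ 0.649 -0.095  0.087] [230.053 205.463]
scene shaker2 0.91 [ 0.45  -0.222  0.067] [207.012 159.846]
scene shaker2 0.67 [ 0.663 -0.015  0.091] [255.141 211.658]
scene cutter 0.59 [0.445 0.024 0.022] [278.396 176.23 ]
scene tub 0.64 [0.805 0.119 0.076] [293.897 262.049]
scene ticket 0.86 [ 0.785 -0.149  0.063] [201.618 245.002]
```

View pics/top0.png

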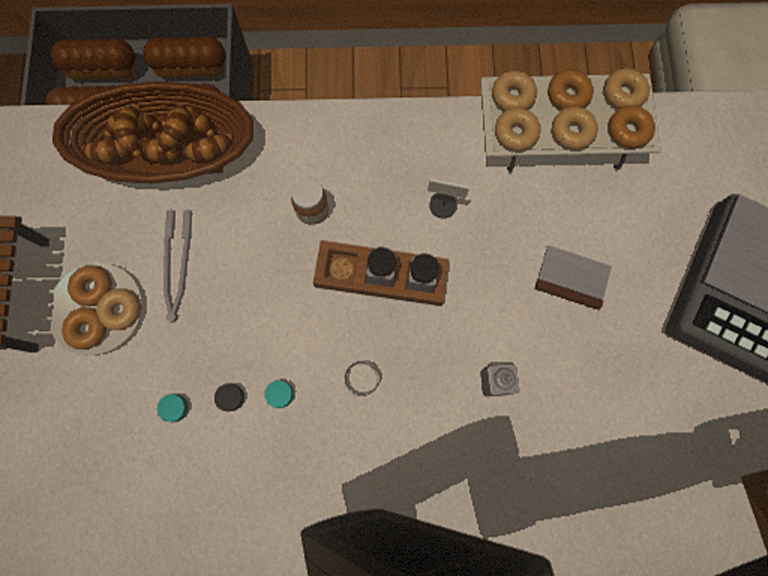

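View pics/scene0.png

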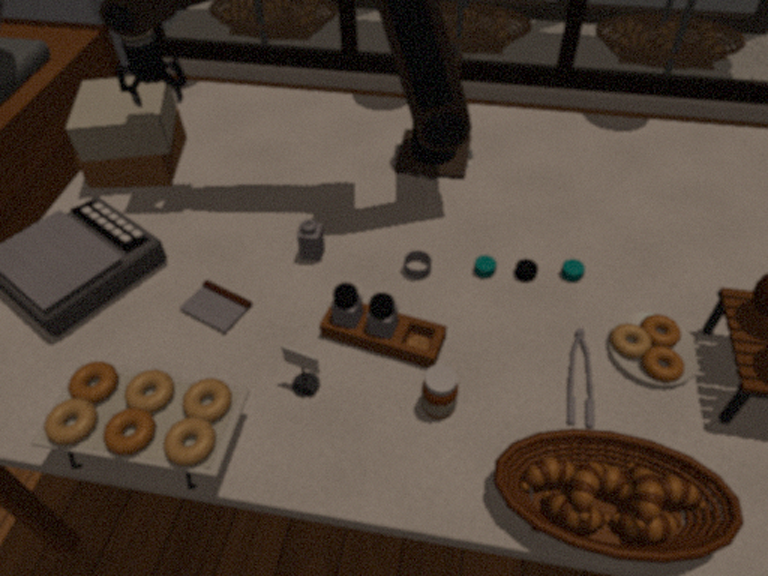

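Top view (original pixels): the open shaker stands at (333,252). There are three cap-like things: the black one at (152,264) and turquoise ones at (114,271) and (186,262). Only the black one fits "black cap". The empty pocket with its cork pad is at (228,178), at the left end of the rack. Next, an enlarged crop to confirm.

```bash
python3 - <<'E'
from h import *
p=ctrl.read_camera("top"); im=p["color"][...,::-1]
f=lambda c,s,wd:cv2.resize(im[c[1]:c[3],c[0]:c[2]],None,fx=s,fy=s,interpolation=cv2.INTER_CUBIC)
a=f((95,245,205,285),4,0); b=f((312,232,352,272),4,0); c=f((200,155,310,205),7,0)
row=np.hstack([a,b]); W=max(row.shape[1],c.shape[1]); pad=lambda i:cv2.copyMakeBorder(i,0,0,0,W-i.shape[1],cv2.BORDER_CONSTANT)
cv2.imwrite("pics/crop1.png",np.vstack([pad(row),pad(c)])); print(W)
E
```

```text
770
```

View pics/crop1.png

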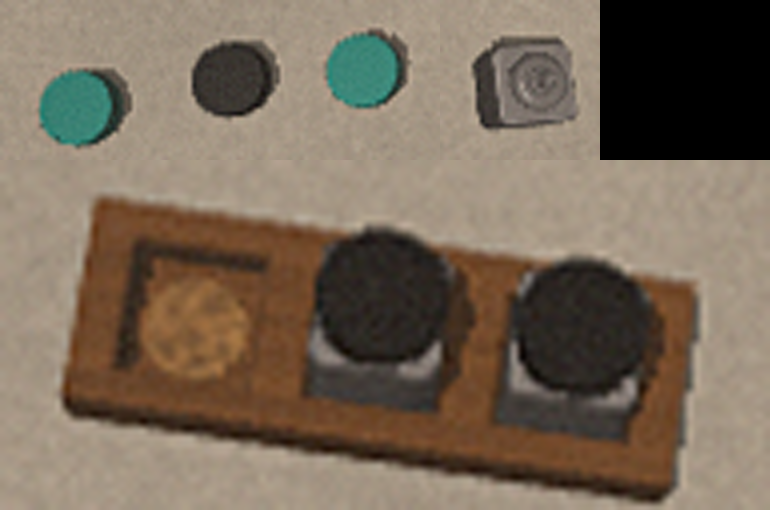

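The crop confirms it: the black cap is the middle of the three, the shaker is steel with an open neck, and the rack's left pocket is empty.

```bash
cat >> h.py <<'E'
def go(P,yaw=None):
    """tool-frame turn (deg about tool z) and shift (mm) from measured pose to world P, tool down; yaw of tool y-axis mod pi"""
    s=ctrl.get_state(); T=R.from_quat(s["tcp_rot"]); M=T.as_matrix()
    out=M.T@(np.array(P)-s["eef_pos"])*1000
    if yaw is None: yaw=np.arctan2(M[1,1],M[0,1])
    best=None
    for k in(-1,0,1,2):
        a=yaw+k*np.pi; y=np.array([np.cos(a),np.sin(a),0]); z=np.array([0,0,-1.]); x=np.cross(y,z)
        rv=(R.from_matrix(M.T@np.c_[x,y,z])).as_rotvec(degrees=True)
        if best is None or np.linalg.norm(rv)<np.linalg.norm(best)-1e-6: best=rv
    print("turn",best.round(2),"shift",out.round(1),"pos",s["eef_pos"].round(4),"toolyaw",np.arctan2(M[1,1],M[0,1]).round(4),"t",s["time"],"F",np.round(s["contact_force"],1),"open",round(s["opening"],3),"q",np.round(s["qpos"],2))
E
python3 - <<'E'
from h import *
np.set_printoptions(precision=4,suppress=True)
p=ctrl.read_camera("top")
def quad(c,z):
    q=np.array([ray(p,u,v,z)[:2] for u,v in c]); e=[q[(i+1)%4]-q[i] for i in range(4)]
    print(q.mean(0),[np.linalg.norm(x).round(4) for x in e],[np.arctan2(x[1],x[0]).round(3) for x in e])
quad([(213.9,160.7),(299.3,172.9),(295.4,202.1),(209.3,189.3)],.04)
quad([(327,242),(343.75,242),(346.2,261.2),(326.2,263.7)],.08)
print(ray(p,(95+233/4),245+80/4,.027), ray(p,312+99/4,232+80/4,.101))
go([.42,-.22,.25],0)
E
```

```text
[ 0.6393 -0.0224] [np.float64(0.2488), np.float64(0.0865), np.float64(0.2469), np.float64(0.0856)] [np.float64(-1.745), np.float64(2.96), np.float64(1.393), np.float64(-0.159)]
[ 0.4297 -0.2319] [np.float64(0.0447), np.float64(0.0505), np.float64(0.0534), np.float64(0.057)] [np.float64(-1.598), np.float64(-3.093), np.float64(1.664), np.float64(-0.107)]
[0.4121 0.2625 0.027 ] [ 0.4288 -0.2299  0.101 ]
turn [ -0.    -0.   -70.24] shift [ 320.9 -325.9    0.1] pos [ 0.2282 -0.6352  0.25  ] toolyaw -1.226 t 1.2 F [0.6 1.2 0.6] open 1.002 q [-1.38  0.29  1.58  0.    1.28 -0.15]
```

send_rows:
  rows: "0 0 -70.2 321 -326 0 1;0 0 -70.2 321 -326 0 1;0 0 -70.2 321 -326 0 1;0 0 -70.2 321 -326 0 1;0 0 -70.2 321 -326 0 1;0 0 -70.2 321 -326 0 1;0 0 -70.2 321 -326 0 1;0 0 -70.2 321 -326 0 1"

```text
time: 2.2
eef_pos: [0.4209, -0.217, 0.2503]
tcp_rot: [0.706, 0.708, 0.0, 0.0]
contact_force: [-0.4, -1.5, -0.0]
opening: 0.998
finger_force: 0.0
```

```bash
python3 - <<'E'
from h import *
np.set_printoptions(precision=4,suppress=True)
p=ctrl.read_camera("wrist"); save(p,"w1.png",s=1.5)
E=np.linalg.inv(p["extrinsics"]); print(E,p["fx"])
for t in["shaker","shaker_top","shaker_shoulder"]:
    for r in ctrl.look_for(p,t)[:2]:
        q=w(p,r["position"]); print(t,r["p"],q,px(p,q))
for P in[(.4288,-.2299,.101),(.4297,-.2319,.08)]: print(px(p,P))
go([.429,-.231,.06],0)
E
```

```text
[[ 1.      0.0043 -0.0002  0.4208]
 [ 0.0041 -0.964  -0.2657 -0.1511]
 [-0.0014  0.2657 -0.964   0.3733]
 [ 0.      0.      0.      1.    ]] 273.4835416973638
shaker 0.9 [ 0.4293 -0.2258  0.0777] [265.5786 184.3673]
shaker 0.63 [ 0.6125 -0.1026  0.1034] [470.525   60.0358]
shaker_top 0.9 [ 0.4285 -0.2226  0.0781] [264.981 181.64 ]
shaker_shoulder 0.69 [ 0.4304 -0.2226  0.0799] [266.7423 182.0447]
[265.6716 193.6905]
[265.966  190.1726]
turn [0.01 0.04 0.  ] shift [-10.8   8.8 190.3] pos [ 0.4201 -0.2201  0.2503] toolyaw 0.0001 t 2.4 F [-0.2  0.2 -0.3] open 0.997 q [-0.7  -0.17  2.05 -0.    1.26 -0.7 ]
```

View pics/w1.png

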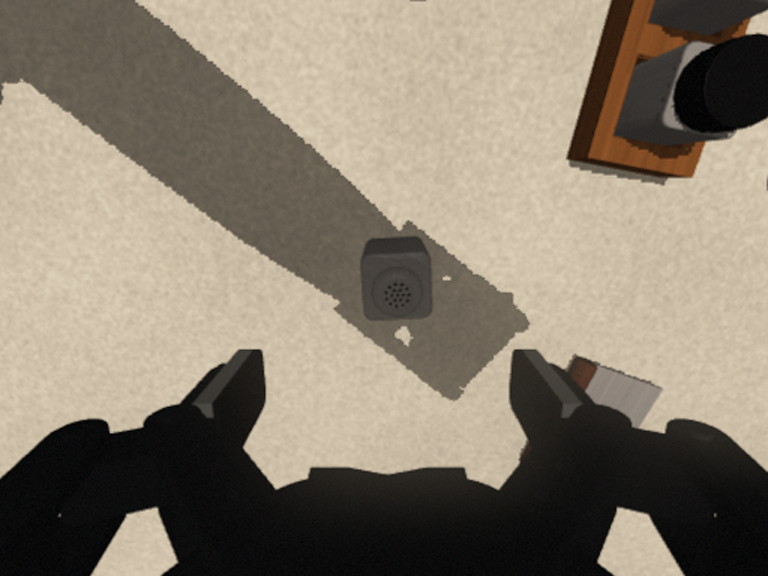

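The wrist view shows the shaker's neck centre at about (265,196) in original pixels, with the shoulder square from (241,170) to (288,212). Next I measure the yaw from its silhouette.

```bash
python3 - <<'E'
from h import *
np.set_printoptions(precision=4,suppress=True)
p=ctrl.read_camera("wrist"); g=cv2.GaussianBlur(cv2.cvtColor(p["color"],cv2.COLOR_RGB2GRAY),(0,0),.8).astype(float)
gx=cv2.Sobel(g,-1,1,0); gy=cv2.Sobel(g,-1,0,1)
def sub(a,i):
    d=a[i-1]-2*a[i]+a[i+1]; return i+.5*(a[i-1]-a[i+1])/d
def vert(lo,hi,sgn,z=.08):
    P=[]
    for v in range(178,207):
        a=sgn*gx[v,lo:hi]; i=1+np.argmax(a[1:-1]); P.append(ray(p,lo+sub(a,i),v,z)[:2])
    P=np.array(P); f=np.polyfit(P[:,1],P[:,0],1); print("x at y=-.23",np.polyval(f,-.23),"yaw",-f[0],"res",np.std(P[:,0]-np.polyval(f,P[:,1])))
vert(233,250,-1); vert(280,296,1)
def hor(lo,hi,sgn,z=.08):
    P=[]
    for u in range(248,283):
        a=sgn*gy[lo:hi,u]; i=1+np.argmax(a[1:-1]); P.append(ray(p,u,lo+sub(a,i),z)[:2])
    P=np.array(P); f=np.polyfit(P[:,0],P[:,1],1); print("y at x=.43",np.polyval(f,.43),"yaw",f[0],"res",np.std(P[:,1]-np.polyval(f,P[:,0])))
hor(205,222,1); hor(162,176,1);hor(162,176,-1)
print(ray(p,265.3,196,.101))
E
```

```text
x at y=-.23 0.4013089826150189 yaw 0.059990683556865924 res 0.00011112583845620246
x at y=-.23 0.4536765310484347 yaw 0.047045751336605414 res 0.00025919398766475435
y at x=.43 -0.2616471797281638 yaw -0.022851728946161384 res 0.004680466152750702
y at x=.43 -0.20715309705970547 yaw 0.05211662773428294 res 0.00011280532250253554
y at x=.43 -0.21374221224477544 yaw -0.016432476772429466 res 0.002795857423929276
[ 0.4275 -0.2356  0.101 ]
```

```bash
python3 - <<'E'
from h import *
go([.4275,-.2335,.060],0.053)
E
```

```text
turn [ 0.    0.03 -3.1 ] shift [-12.8   7.6 190.2] pos [ 0.4199 -0.2206  0.2502] toolyaw -0.0012 t 2.45 F [ 0.  -0.1 -0.2] open 1.0 q [-0.7  -0.17  2.05 -0.    1.26 -0.7 ]
```

send_rows:
  rows: "0 0 -3.1 -12.8 7.6 40 1;0 0 -3.1 -12.8 7.6 95 1;0 0 -3.1 -12.8 7.6 145 1;0 0 -3.1 -12.8 7.6 190 1;0 0 -3.1 -12.8 7.6 190 1;0 0 -3.1 -12.8 7.6 190 -1;0 0 -3.1 -12.8 7.6 190 -1;0 0 -3.1 -12.8 7.6 190 -1"
  grip_force: 60

```text
time: 3.45
eef_pos: [0.4293, -0.2344, 0.0628]
tcp_rot: [0.688, 0.726, -0.0, 0.003]
contact_force: [-1.4, -0.5, 6.4]
opening: 0.602
finger_force: 63.4
```

send_rows:
  rows: "0 0 0 0 0 0 -1;0 0 0 0 0 0 -1;0 0 0 0 0 0 -1;0 0 0 0 0 0 -1"

```text
time: 3.95
eef_pos: [0.4293, -0.2344, 0.0628]
tcp_rot: [0.688, 0.726, -0.0, 0.003]
contact_force: [-1.3, -1.4, 7.2]
opening: 0.6
finger_force: 63.4
```

```bash
python3 - <<'E'
from h import *
go([.6528,.0545,.2],-.175)
p=ctrl.read_camera("top")
# pocket edges via rack detection refinement: rack-top corners through local line fits
g=cv2.cvtColor(p["color"],cv2.COLOR_RGB2HSV)
print(g[170:190,200:206].mean((0,1)),g[185,216],g[195,270],g[165,220])
E
```

```text
turn [ 0.23  0.22 13.11] shift [ 275.9  239.2 -137.5] pos [ 0.4293 -0.2344  0.0628] toolyaw 0.0537 t 3.95 F [-1.3 -1.4  7.2] open 0.6 q [-0.71  0.12  2.15 -0.    0.86 -0.76]
[ 16.28333333  50.88333333 173.4       ] [ 13 145 109] [ 13 164 118] [ 12 142 115]
```

send_rows:
  rows: "0 0 0 0 0 -60 -1;0 0 0 0 0 -120 -1;0 0 0 40 40 -160 -1;0 0 6.5 80 80 -167 -1;0 0 13.1 120 120 -167 -1;0 0 13.1 160 160 -167 -1;0 0 13.1 190 200 -167 -1;0 0 13.1 190 232 -167 -1"

```text
time: 5.0
eef_pos: [0.6501, -0.0275, 0.2271]
tcp_rot: [0.765, 0.644, 0.0, -0.0]
contact_force: [0.3, -0.4, -2.1]
opening: 0.596
finger_force: 64.0
```

send_rows:
  rows: "0 0 0 0 0 0 -1;0 0 0 0 0 0 -1"

```text
time: 5.25
eef_pos: [0.6484, -0.0305, 0.2267]
tcp_rot: [0.766, 0.643, -0.0, -0.001]
contact_force: [-0.5, -0.4, -1.5]
opening: 0.601
finger_force: 64.2
```

```bash
python3 - <<'E'
from h import *
p=ctrl.read_camera("wrist"); save(p,"w2.png",s=1.5)
for t in["pocket","rack"]:
    for r in ctrl.look_for(p,t)[:2]:
        q=w(p,r["position"]); print(t,r["p"],q,px(p,q))
go([.653,.0545,.2],-.175)
E
```

```text
pocket 0.77 [0.65096669 0.05296165 0.00960597] [248.22426464  99.96661089]
rack 0.93 [0.65328558 0.05229437 0.03798902] [249.45975479  98.85167099]
turn [-0.03  0.   -0.06] shift [ 85.  -10.4  27.1] pos [ 0.6483 -0.031   0.2271] toolyaw -0.1761 t 5.4 F [ 0.  -0.2 -1.6] open 0.602 q [-0.2   0.25  1.67 -0.    1.23 -0.03]
```

View pics/w2.png

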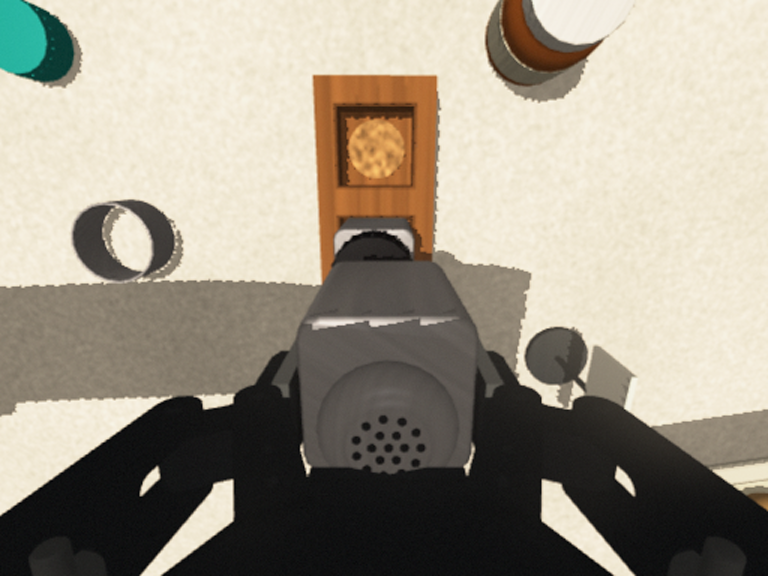

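The wrist view shows the pocket mouth at about x 223-275, y 69-125 (original pixels). The shaker is square in the grip. Next I measure both.

```bash
python3 - <<'E'
from h import *
np.set_printoptions(precision=4,suppress=True)
p=ctrl.read_camera("wrist"); g=cv2.GaussianBlur(cv2.cvtColor(p["color"],cv2.COLOR_RGB2GRAY),(0,0),.7).astype(float)
gx=cv2.Sobel(g,-1,1,0); gy=cv2.Sobel(g,-1,0,1)
s=ctrl.get_state(); M=R.from_quat(s["tcp_rot"]).as_matrix(); o=s["eef_pos"]
def sub(a,i):
    d=a[i-1]-2*a[i]+a[i+1]; return i+.5*(a[i-1]-a[i+1])/d
def edge(name,G,ax,lo,hi,r,sgn,z):
    P=[]
    for k in r:
        a=sgn*(G[k,lo:hi] if ax==0 else G[lo:hi,k]); i=1+np.argmax(a[1:-1]); t=lo+sub(a,i)
        q=ray(p,t,k,z) if ax==0 else ray(p,k,t,z); P.append((M.T@(q-o))[:2]*1000)
    P=np.array(P); m,c=(P[:,0],P[:,1]) if ax==0 else (P[:,1],P[:,0])
    for _ in range(3):
        f=np.polyfit(m,c,1); e=abs(c-np.polyval(f,m)); k=e<=2*np.median(e)+.1; m,c=m[k],c[k]
    print(name,"const coord mm (at mean %.1f) %.2f slope %.4f res %.2f n%d"%(m.mean(),np.polyval(f,m.mean()),f[0],e.mean(),len(m)))
v=range(76,118); u=range(230,268)
edge("pocketL",gx,0,216,230,v,-1,.04); edge("pocketR",gx,0,268,282,v,1,.04)
edge("rackL",gx,0,203,219,range(56,140),-1,.04); edge("rackR",gx,0,282,300,range(56,140),1,.04)
edge("pocketTop",gy,1,63,76,u,-1,.04); edge("pocketBot",gy,1,118,131,u,1,.04)
edge("rackEnd",gy,1,42,58,range(218,284),-1,.04)
zs=o[2]+.0172
edge("shFar",gy,1,206,222,range(212,305),-1,zs);edge("shFar+",gy,1,206,222,range(212,305),1,zs)
edge("shL",gx,0,192,212,range(225,240),-1,zs);edge("shR",gx,0,308,325,range(225,240),1,zs)
E
```

```text
pocketL const coord mm (at mean 84.2) -37.09 slope -0.0036 res 0.07 n39
pocketR const coord mm (at mean 82.7) 19.22 slope 0.0119 res 0.07 n35
rackL const coord mm (at mean 83.2) -52.04 slope -0.0021 res 0.05 n84
rackR const coord mm (at mean 78.7) 35.65 slope -0.0082 res 0.28 n63
pocketTop const coord mm (at mean -11.5) 112.06 slope -0.0362 res 0.39 n30
pocketBot const coord mm (at mean -9.7) 54.91 slope -0.0011 res 0.05 n36
rackEnd const coord mm (at mean -8.1) 130.82 slope 0.0001 res 0.01 n66
shFar const coord mm (at mean 0.1) 26.06 slope 0.0417 res 0.42 n90
shFar+ const coord mm (at mean -0.9) 27.73 slope 0.0191 res 0.10 n82
shL const coord mm (at mean 17.5) -25.85 slope -0.0219 res 0.13 n8
shR const coord mm (at mean 19.1) 26.33 slope -0.0873 res 0.44 n12
```

send_rows:
  rows: "0 0 0 41 -4.4 0 -1;0 0 0 82.2 -8.7 0 -1;0 0 0 82.2 -8.7 40 -1;0 0 0 82.2 -8.7 80 -1;0 0 0 82.2 -8.7 115 -1;0 0 0 82.2 -8.7 115 -1;0 0 0 82.2 -8.7 115 -1"

```text
time: 6.32
eef_pos: [0.6559, 0.0515, 0.1139]
tcp_rot: [0.766, 0.642, 0.001, 0.001]
contact_force: [-0.6, -0.3, -1.6]
opening: 0.6
finger_force: 64.0
```

```bash
python3 - <<'E'
from h import *
s=ctrl.get_state()
p=ctrl.read_camera("wrist"); im=p["color"][...,::-1]; q=ctrl.read_camera("scene"); c=cv2.resize(q["color"][180:260,200:320,::-1],None,fx=5,fy=5,interpolation=cv2.INTER_CUBIC)
cv2.imwrite("pics/m.png",c)
go([.653,.0545,.073],-.175)
E
```

```text
turn [ 0.27 -0.03 -0.03] shift [ 2.3 -4.3 42. ] pos [0.6566 0.0515 0.115 ] toolyaw -0.1756 t 6.425 F [ 0.  -0.6 -1.7] open 0.601 q [-0.08  0.38  1.72  0.    1.04  0.1 ]
```

View pics/m.png

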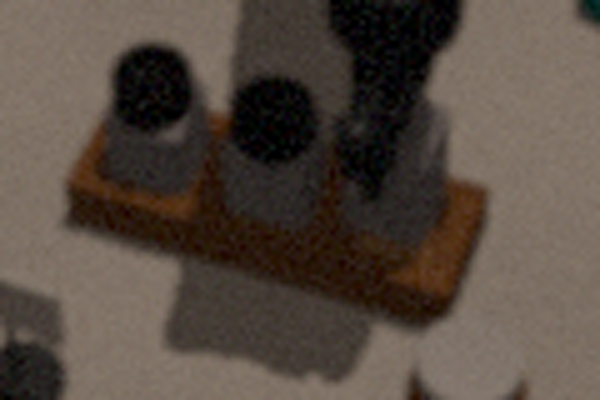

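The scene crop shows the held shaker right above the empty pocket at about (395,210). I'll lower it gently.

send_rows:
  rows: "0 0 0 0 0 6 -1;0 0 0 0 0 12 -1;0 0 0 0 0 16 -1;0 0 0 0 0 20 -1;0 0 0 0 0 20 -1"

```text
time: 7.05
eef_pos: [0.6546, 0.0518, 0.0913]
tcp_rot: [0.766, 0.642, -0.0, -0.0]
contact_force: [-0.1, 0.5, -1.1]
opening: 0.598
finger_force: 64.0
```

send_rows:
  rows: "0 0 0 0 0 4 -1;0 0 0 0 0 8 -1;0 0 0 0 0 12 -1;0 0 0 0 0 16 -1;0 0 0 0 0 18 -1;0 0 0 0 0 20 -1;0 0 0 0 0 20 -1"

```text
time: 7.92
eef_pos: [0.6553, 0.0518, 0.073]
tcp_rot: [0.766, 0.643, 0.0, 0.0]
contact_force: [-2.2, -0.1, 2.6]
opening: 0.598
finger_force: 64.5
```

send_rows:
  rows: "0 0 0 0 0 2 -1;0 0 0 0 0 3 -1;0 0 0 0 0 3 -1;0 0 0 0 0 3 -1"

```text
time: 8.43
eef_pos: [0.6553, 0.0519, 0.0729]
tcp_rot: [0.766, 0.643, -0.0, -0.0]
contact_force: [-7.5, 1.1, 14.9]
opening: 0.597
finger_force: 66.0
```

send_rows:
  rows: "0 0 0 0 0 -3 -1;0 0 0 0 0 -3 0.3;0 0 0 0 0 -3 1;0 0 0 0 0 -3 1;0 0 0 0 0 -3 1;0 0 0 0 0 -10 1;0 0 0 0 0 -50 1;0 0 0 0 0 -100 1"

```text
time: 9.43
eef_pos: [0.6541, 0.0519, 0.1689]
tcp_rot: [0.766, 0.642, -0.001, -0.001]
contact_force: [1.1, 0.0, 1.0]
opening: 1.001
finger_force: 0.0
```

send_rows:
  rows: "0 0 0 0 0 -40 1;0 0 0 0 0 -80 1;0 0 0 0 0 -80 1;0 0 0 0 0 -80 1"

```text
time: 9.93
eef_pos: [0.6546, 0.0519, 0.2485]
tcp_rot: [0.766, 0.642, -0.0, -0.0]
contact_force: [0.5, 0.7, -0.3]
opening: 1.0
finger_force: 0.0
```

```bash
python3 - <<'E'
from h import *
p=ctrl.read_camera("wrist"); save(p,"w3.png",s=1.5)
for t in["shaker_top","shaker_shoulder"]:
    for r in ctrl.look_for(p,t)[:3]:
        q=w(p,r["position"]); print(t,r["p"],q,px(p,q))
print(px(p,(.6555,.0528,.111)),px(p,(.6555,.0528,.09)))
t=ctrl.read_camera("top")
for r in ctrl.look_for(t,"shaker_top")[:3]: print(r["p"],w(t,r["position"]))
go([.4125,.2625,.2],0.0)
E
```

```text
shaker_top 0.59 [0.65833437 0.06153012 0.0876788 ] [260.04572706 169.52510234]
shaker_shoulder 0.86 [0.65991501 0.06301286 0.08719602] [261.27848921 167.8182009 ]
[258.84414708 183.2350582 ] [258.83203056 178.42658572]
turn [ -0.17   0.   -10.05] shift [ 165.3 -274.7   47.9] pos [0.6543 0.0518 0.2472] toolyaw -0.1753 t 10.175 F [0.  0.2 0.2] open 1.004 q [-0.08  0.25  1.63 -0.    1.27  0.1 ]
```

View pics/w3.png

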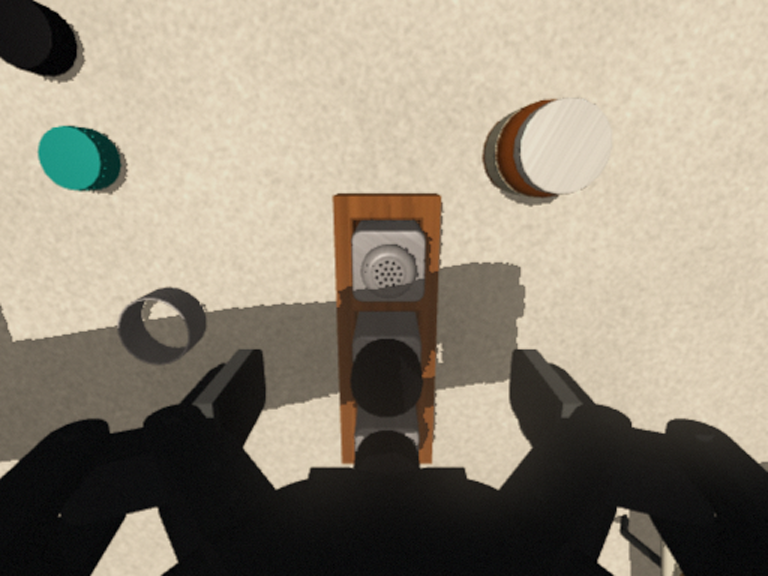

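The shaker stands upright and deep in the pocket, with its neck centre at about (259,181) in original pixels, within 2 px of the prediction. On to the cap.

send_rows:
  rows: "0 0 -10 28 -46 0 1;0 0 -10 56 -92 10 1;0 0 -10 84 -138 20 1;0 0 -10 112 -184 30 1;0 0 -10 140 -230 40 1;0 0 -10 165 -275 48 1;0 0 -10 165 -275 48 1;0 0 -10 165 -275 48 1"

```text
time: 11.18
eef_pos: [0.4133, 0.2622, 0.201]
tcp_rot: [0.707, 0.707, 0.0, 0.0]
contact_force: [0.2, 0.3, -0.2]
opening: 1.002
finger_force: 0.0
```

```bash
python3 - <<'E'
from h import *
p=ctrl.read_camera("wrist"); save(p,"w4.png",s=1.5)
for r in ctrl.look_for(p,"cap_top")[:3]:
    q=w(p,r["position"]); print(r["p"],q,px(p,q))
print(px(p,(.4125,.2625,.027)))
hsv=cv2.cvtColor(p["color"],cv2.COLOR_RGB2HSV); print(hsv[165:200:5,256])
go([.4125,.2625,.021],0.0)
E
```

```text
0.6 [0.4105586  0.2669633  0.02732161] [255.69346404 172.10405619]
0.59 [0.41327717 0.17811365 0.02600309] [258.1154353  244.77726748]
0.57 [0.39793485 0.37068265 0.0276656 ] [242.91478427  70.69802485]
[257.451397   175.99046445]
[[  0  25  31]
 [ 23  33  31]
 [ 25  51  30]
 [ 17  53  34]
 [ 24  40  32]
 [ 10  41  37]
 [ 19  54 119]]
turn [ 0.04 -0.   -0.12] shift [  0.8  -1.8 180.3] pos [0.4141 0.2617 0.2013] toolyaw -0.002 t 11.275 F [ 0.7 -0.1 -0.3] open 0.999 q [ 0.36 -0.08  2.07 -0.    1.15  0.36]
```

View pics/w4.png

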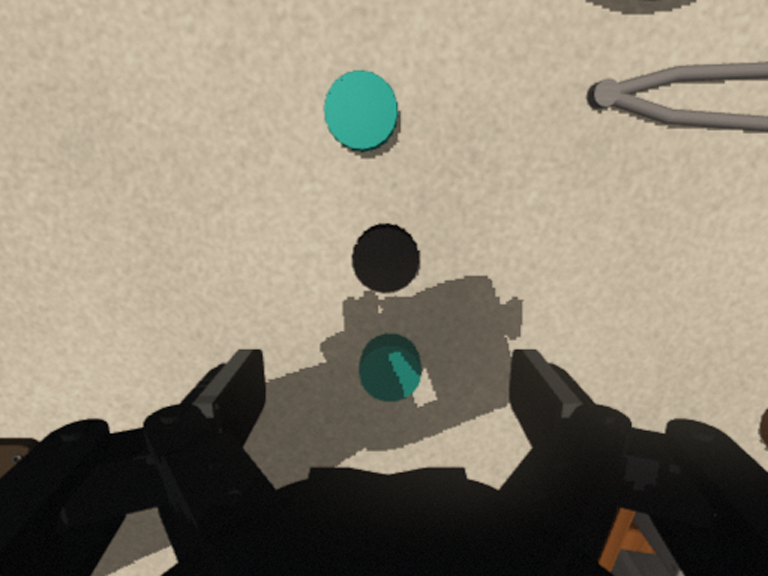

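The black cap is at about (258,172) in original pixels, between the two turquoise ones at (241,73) and (260,245). Next I fit its outline.

```bash
python3 - <<'E'
from h import *
from scipy.optimize import least_squares
p=ctrl.read_camera("wrist"); g=cv2.cvtColor(p["color"],cv2.COLOR_RGB2GRAY)
m=(g<70).astype(np.uint8); n,l,st,c=cv2.connectedComponentsWithStats(m); k=l[172,257]; print(st[k],c[k])
B=(l==k).astype(np.uint8)
# model silhouette: hull of projected rim and top circles; match centroid & extents
th=np.linspace(0,2*np.pi,90)
def sil(xy):
    pts=np.array([px(p,(xy[0]+.025*np.cos(a),xy[1]+.025*np.sin(a),z)) for z in(0,.027) for a in th]).astype(np.float32)
    h=cv2.convexHull(pts); M=cv2.moments(h); return np.array([M["m10"]/M["m00"],M["m01"]/M["m00"]]),cv2.boundingRect(h),M["m00"]
r=least_squares(lambda q:sil(q)[0]-c[k],[.412,.265],diff_step=1e-3); print(r.x,sil(r.x))
go([r.x[0],r.x[1],.021],0.0)
E
```

```text
[ 234  149   45   45 1582] [256.1346397  171.29519595]
[0.41184825 0.26545119] (array([256.13463813, 171.2951961 ]), (233, 147, 46, 48), 1661.4238797825528)
turn [ 0.04 -0.   -0.14] shift [  3.8  -2.4 180.3] pos [0.4141 0.2616 0.2013] toolyaw -0.0024 t 11.325 F [-0.2  0.4  0.2] open 1.004 q [ 0.36 -0.08  2.07 -0.    1.15  0.36]
```

send_rows:
  rows: "0 0 0 3.8 -2.4 50 1;0 0 0 3.8 -2.4 100 1;0 0 0 3.8 -2.4 145 1;0 0 0 3.8 -2.4 170 1;0 0 0 3.8 -2.4 179 1;0 0 0 3.8 -2.4 179 1;0 0 0 3.8 -2.4 179 -1;0 0 0 3.8 -2.4 179 -1"
  grip_force: 90

```text
time: 12.32
eef_pos: [0.4116, 0.2664, 0.0233]
tcp_rot: [0.707, 0.707, 0.001, 0.001]
contact_force: [0.4, -1.0, 0.0]
opening: 0.605
finger_force: 0.0
```

send_rows:
  rows: "0 0 0 0 0 0 -1;0 0 0 0 0 0 -1;0 0 0 0 0 0 -1;0 0 0 0 0 0 -1"

```text
time: 12.82
eef_pos: [0.412, 0.2666, 0.0241]
tcp_rot: [0.707, 0.707, 0.001, 0.001]
contact_force: [-0.7, -0.4, 6.0]
opening: 0.562
finger_force: 92.1
```

```bash
python3 - <<'E'
from h import *
go([.656,.054,.2],-.175)
E
```

```text
turn [ 0.17 -0.07 10.01] shift [-212.4  244.6 -175.4] pos [0.412  0.2666 0.0241] toolyaw -0.0004 t 12.825 F [-0.7 -0.4  6. ] open 0.562 q [ 0.37  0.2   2.15 -0.    0.78  0.37]
```

send_rows:
  rows: "0 0 0 0 0 -60 -1;0 0 0 0 0 -120 -1;0 0 5 -35 40 -150 -1;0 0 10 -71 82 -175 -1;0 0 10 -106 122 -175 -1;0 0 10 -142 163 -175 -1;0 0 10 -177 204 -175 -1;0 0 10 -212.4 244.6 -175 -1"

```text
time: 13.82
eef_pos: [0.6561, 0.0523, 0.1975]
tcp_rot: [0.766, 0.642, 0.0, 0.0]
contact_force: [0.3, 0.4, -0.6]
opening: 0.558
finger_force: 93.1
```

send_rows:
  rows: "0 0 0 0 0 0 -1;0 0 0 0 0 0 -1;0 0 0 0 0 0 -1"

```text
time: 14.2
eef_pos: [0.6541, 0.0546, 0.1971]
tcp_rot: [0.766, 0.643, -0.0, -0.0]
contact_force: [-0.3, -0.5, -0.3]
opening: 0.557
finger_force: 93.1
```

```bash
python3 - <<'E'
from h import *
p=ctrl.read_camera("wrist"); save(p,"w5.png",s=1.5)
print(px(p,(.656,.054,.111)))
go([.656,.054,.131],-.175)
E
```

```text
[260.4222652 200.3737464]
turn [-0.01 -0.01  0.07] shift [-0.3  1.9 66.2] pos [0.6542 0.0547 0.1972] toolyaw -0.1738 t 14.25 F [ 0.   0.2 -1.7] open 0.555 q [-0.07  0.29  1.67  0.    1.18  0.1 ]
```

View pics/w5.png

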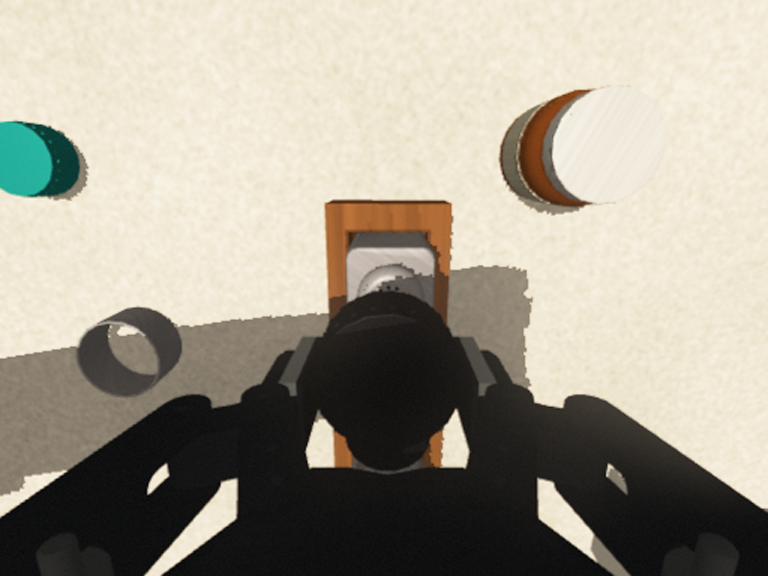

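The wrist view shows the cap held level above the shaker. The shoulder's far edge is at row 165 and its sides at x 231 and 291 (original pixels). Next I compute the remaining offset.

```bash
python3 - <<'E'
from h import *
np.set_printoptions(precision=2,suppress=True)
s=ctrl.get_state(); M=R.from_quat(s["tcp_rot"]).as_matrix(); o=s["eef_pos"]
p=ctrl.read_camera("wrist"); g=cv2.GaussianBlur(cv2.cvtColor(p["color"],cv2.COLOR_RGB2GRAY),(0,0),.7).astype(float)
gx=cv2.Sobel(g,-1,1,0); gy=cv2.Sobel(g,-1,0,1)
T=lambda u,v,z:(M.T@(ray(p,u,v,z)-o))[:2]*1000
L=np.median([T(224+np.argmax(gx[v,224:238]),v,.09)[1] for v in range(172,184)])
Rr=np.median([T(284+np.argmax(-gx[v,284:297]),v,.09)[1] for v in range(172,180)])
F=np.median([T(u,160+np.argmax(gy[160:171,u]),.09)[0] for u in range(238,285)])
print("L",L,"R",Rr,"centre y",(L+Rr)/2,"far",F,"centre x",F-26)
# held cap: far top edge of silhouette (rim circle z=o-24 or top at o+3)
v=[(u,185+np.argmin(gy[185:215,u])) for u in range(258,264)]
print("cap edge rows",v,[T(u,r,o[2]-.024)[0] for u,r in v],[T(u,r,o[2]+.003)[0] for u,r in v])
E
```

```text
L -23.23011422680237 R 26.7334697469367 centre y 1.7516777600671638 far 24.61829930548667 centre x -1.3817006945133308
cap edge rows [(258, np.int64(187)), (259, np.int64(187)), (260, np.int64(186)), (261, np.int64(186)), (262, np.int64(186)), (263, np.int64(186))] [np.float64(27.172957010529213), np.float64(27.17354336665054), np.float64(27.748388150882562), np.float64(27.748969000216476), np.float64(27.749549839642626), np.float64(27.750130669161233)] [np.float64(34.28765229530977), np.float64(34.28813097776369), np.float64(34.7574159428991), np.float64(34.75789012978729), np.float64(34.758364308587076), np.float64(34.75883847929865)]
```

send_rows:
  rows: "0 0 0 0 1.8 20 -1;0 0 0 0 1.8 40 -1;0 0 0 0 1.8 55 -1;0 0 0 0 1.8 63 -1;0 0 0 0 1.8 63 -1;0 0 0 0 1.8 63 -1"
  grip_force: 110

```text
time: 15.05
eef_pos: [0.6574, 0.0531, 0.1348]
tcp_rot: [0.766, 0.642, 0.001, 0.001]
contact_force: [-0.3, -0.2, -1.1]
opening: 0.557
finger_force: 113.0
```

send_rows:
  rows: "0 0 0 0 0 2 -1;0 0 0 0 0 4 -1;0 0 0 0 0 6 -1;0 0 0 0 0 8 -1;0 0 0 0 0 8 -1"

```text
time: 15.68
eef_pos: [0.657, 0.0538, 0.1273]
tcp_rot: [0.766, 0.642, 0.001, -0.0]
contact_force: [-2.7, 2.4, 5.1]
opening: 0.552
finger_force: 113.8
```

send_rows:
  rows: "0 0 0 0 0 1 -1;0 0 0 0 0 2 -1;0 0 0 0 0 3 -1;0 0 0 0 0 3 -1"

```text
time: 16.18
eef_pos: [0.6575, 0.0539, 0.1262]
tcp_rot: [0.766, 0.643, 0.001, -0.0]
contact_force: [-5.2, 2.8, 12.4]
opening: 0.553
finger_force: 114.5
```

send_rows:
  rows: "0 0 0 0 0 1 -1;0 0 0 0 0 2 -1;0 0 0 0 0 3 -1;0 0 0 0 0 3 -1"

```text
time: 16.68
eef_pos: [0.6574, 0.0537, 0.122]
tcp_rot: [0.766, 0.643, 0.001, 0.0]
contact_force: [-0.8, 0.3, 2.2]
opening: 0.551
finger_force: 113.6
```

Click felt: the force rose to 12 N, then dropped. I'll keep pressing until the cap is on the shoulder.

send_rows:
  rows: "0 0 0 0 0 2 -1;0 0 0 0 0 4 -1;0 0 0 0 0 6 -1;0 0 0 0 0 7 -1;0 0 0 0 0 7 -1"

```text
time: 17.3
eef_pos: [0.6569, 0.0538, 0.1147]
tcp_rot: [0.766, 0.642, 0.0, -0.001]
contact_force: [-3.9, 2.7, 7.0]
opening: 0.55
finger_force: 114.9
```

send_rows:
  rows: "0 0 0 0 0 1 -1;0 0 0 0 0 2 -1;0 0 0 0 0 3 -1;0 0 0 0 0 3 -1"

```text
time: 17.8
eef_pos: [0.6572, 0.054, 0.1146]
tcp_rot: [0.766, 0.643, 0.0, -0.001]
contact_force: [-9.0, 3.0, 17.1]
opening: 0.55
finger_force: 115.9
```

send_rows:
  rows: "0 0 0 0 -0.5 1 -1;0 0 0 0 -1 2 -1;0 0 0 0 -1 3.5 -1;0 0 0 0 -1 3.5 -1;0 0 0 0 -1 3.5 -1"

```text
time: 18.42
eef_pos: [0.657, 0.0542, 0.1143]
tcp_rot: [0.766, 0.643, 0.0, -0.0]
contact_force: [-12.2, 2.4, 26.8]
opening: 0.553
finger_force: 117.0
```

```bash
python3 - <<'E'
from h import *
p=ctrl.read_camera("scene"); save(p,"end.png",(180,140,340,260),5)
go([.657,.054,.114])
E
```

```text
turn [ 0.   -0.07  0.  ] shift [-0.1  0.   0.4] pos [0.657  0.0541 0.1144] toolyaw -0.1749 t 18.475 F [-11.6   3.5  26.8] open 0.549 q [-0.07  0.39  1.71  0.    1.04  0.1 ]
```

View pics/end.png

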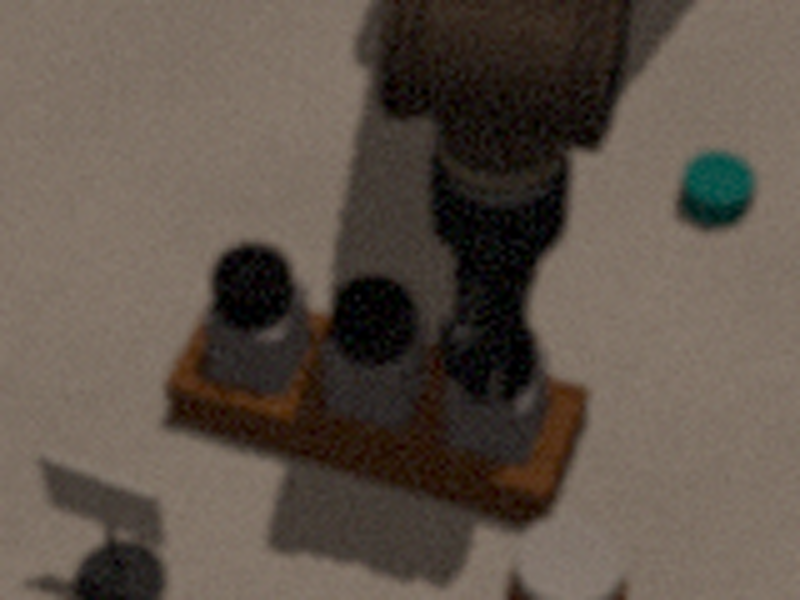

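The capped shaker sits in the rack at about (495,390), level with its two neighbours, and the hand is still pressing at about 27 N.

```bash
python3 -c "
from plant import ctrl
print(ctrl.sign_off())"
```

```text
the job is handed in; nothing more can be done
None
```

The open shaker is seated in the empty rack pocket and its black cap has clicked home on the shoulder. I handed the job in at about 18.5 s with the hand still pressing down at about 27 N.

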